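Clip the free end of a gel cassette

TASK

A gel-casting cassette leans in its stand with one end of its top edge already held by a spring clip. Squeeze the spare spring clip on the storage rail open and lift it off the rail, keep it open while you bring it well down over the cassette's top edge at the free end (on the empty dark pad), and let it close flat and square on the cassette there. Leave everything else where it is.

Things in the scene. Friction and masses are not known exactly. Their poses are not given: they have to be found in the camera images.
- clip: spare spring clip, bare steel with dark jaw pads, like a big clothes peg: 112 mm tall, 40 wide, 0.11 kg; two mirror-image levers, works either way round. Starts closed on the rail's fin, jaws down, hinge axis 12 mm above the fin's top. Origin on the hinge axis, mid-width; y along the hinge, z towards the tails, x across the clamped plate. The frame belongs to the +x lever
- clip_tails (a point): middle of the clip between its tails, 42 mm above the hinge axis: grip here, pinching along clip x. Tails are flat, 36 mm wide, end 62 mm above the hinge; closed on 12 mm they splay 13 degrees each side, 51 mm over the tips. Squeezed fully they are parallel, 24 mm over their outsides, centred on the hinge. Takes 5 N to begin, 12 N fully open; a 40 N grip holds it
- clip_mouth (a point): between the two jaw tips, 50 mm below the hinge axis. Flat jaw pads run from 26 to 50 mm below the hinge, 40 mm wide. Fully open each lever turns 13 degrees from the middle plane: the jaws then clear 24 mm at the top of the pads, 35 mm at the mouth. The hinge tube (7 mm radius) is the stop at the throat
- clip_jaw (a joint): opening angle between the clip's two levers, rad: 0 when closed on a 12 mm plate (rail fin or cassette), 0.46 fully open, -0.1 when closed on nothing; a spring closes it
- rail: grey fixed storage rail: base 80 x 170 mm with an upright aluminium fin 12 mm thick, 150 mm long along its y, top 95 mm above the table. Origin under the middle of the base, z up
- cassette: gel cassette: white ceramic plates, 12 mm thick in all (x), 210 wide (y), 120 high (z), fixed in a grey stand (base 170 x 250 mm, covers its lower 55 mm), leaning 32 degrees from upright, roughly towards the robot. Origin mid-thickness at the middle of its bottom edge; z up in the plates' plane to the top edge at z = 120 mm, x normal to the plates, y along the edge
- free_end: the empty place for the clip: a thin dark rubber pad 46 mm wide wrapped over the cassette's top edge, 70 mm from the cassette's middle on the end with no clip. Origin on the top edge, mid-thickness and mid-pad; y along the edge, z vertical (this frame does not lean)
- fitted: the clip already fixed on the other end of the top edge, 70 mm from the middle, same shape as the spare one; leaning with the cassette, its tails reach 72 mm beyond the edge, about 190 mm above the table: carry the spare clip clear of it. Origin on the top edge below its hinge (122 mm above the table), y along the edge, z vertical. It cannot move
- vial: bystander: small closed jar, 38 mm across, 65 mm high, between rail and stand; origin under its centre
- pipette: bystander: pipette lying on the table, about 250 mm long along its x, 25 mm high; origin on the table below its middle
- comb: bystander: flat white gel comb, 130 mm along y, 55 mm wide, 5 mm thick; origin under its back bar
- tipbox: bystander: closed pipette-tip box, 85 x 120 x 70 mm; origin under its centre
- reagent: bystander: amber bottle, 66 mm across, 150 mm high; origin under its centre
- beaker: bystander: clear beaker, 72 mm across, 85 mm high; origin under its centre
Things that resemble listed ones, but are neither listed nor needed, are in the scene too. What is shaped like the clip but green or pink is not meant.

How it is judged:
By the outcome, as a careful person would: the job done as asked, in the order asked, and still so for the second after the job is handed in, with the robot touching nothing.
It also fails if it takes over 42 s, if anything falls off the work surface, if the arm or the gripper's body presses on something with over 40 N, if the wrist force passes 120 N, or if a joint passes its speed limit or range.

ROBOT

A 7-joint arm with a two-finger parallel gripper is mounted at the origin on the work surface. World frame = base frame: x ahead of the robot, y to its left, z up, the work surface at z = 0. Lengths are in m, angles in rad, forces in N, time in s.
With the tool pointing down it reaches from about 0.425 to 0.875 m from the base axis. Payload 4.7 kg.
Tool frame: the origin (TCP) lies between the finger pads; the fingertips stand 19 mm ahead of it and the grasp point (between the pads) is the TCP; z points along the fingers, y is the line along which they close (so a half turn about z gives the same grasp; the last joint's range is limited). The gripper opens to 85 mm and grips with 20 to 120 N. Pads are 22 mm wide; open, the fingers measure 114 mm over their backs; the gripper's body (76 mm by 85 mm) begins 54 mm behind the grasp point. The pads swing forward as they close: fully open they stand 13 mm farther back than shut.
Start: joints at [1.183, 0.321, -0.07, 1.45, 0.023, 1.371, -0.057], TCP at [0.254, -0.598, 0.25] pointing down, gripper open.
Joint ranges: [-2.86, 2.86], [-0.3, 2.09], [-1.38, 1.24], [0.06, 2.45], [-1.56, 4.7], [0.09, 2.05], [-2.69, 2.69]. Speed limits (rad/s): [2.57, 2.57, 3.14, 3.14, 3.14, 3.14, 3.14].

INTERFACE

Orientations are given as a unit quaternion [x, y, z, w].
In Python, from workcell import telemetry, optics, ctrl gives the robot as it stands.
- The arm moves only by the shell command python3 -m inch 'ROWS' [FORCE]. ROWS is text: rows parted by semicolons, each of 5 numbers parted by spaces: the opening, from 0 (shut) to 1 (fully open), then the shift along the tool's x, y, z each as a share of 0.75 m, from -1 to 1, then the turn about the tool's z as a share of 90 degrees, from -1 to 1. In form: gripper dx dy dz turn; .... A call has 1 to 12 rows; each row is the pose to reach, as a shift and turn from the pose commanded when the call began, along the tool's axes at that moment; what a row does not reach only later rows make up. A row lasts 1/10 s, in which the tool goes at most 50 mm and 8.59 degrees, less where a joint would pass 70% of its speed; a pose out of reach is approached as far as the arm can. A call with a number of a shift or a turn outside -1 to 1 is refused whole. A call with a gripper value outside its range is refused whole. The fingers move at their own pace and stop on an object; FORCE is the grip in N (left out, the last holds). Time passes only in rows, so rows that repeat a pose let the fingers close. It gives the time, the measured TCP pose, the force, the opening and the grip force at its end, in the units of the state.
- telemetry.sense(): the state, without advancing time (a new reading comes with each control period).
- optics.capture(name): name is "scene" or "top"; returns a dict with "image" (400x640x3 uint8, red, green, blue), "fx", "fy", "cx", "cy" (pixels), "rvec" (rotation vector, rad) and "tvec" (3), from world to camera coordinates, as OpenCV has them. Camera axes: x right, y down, z forward; pixel columns grow to the right and rows downward; lengths in m; the calibration is good to about 2 mm. A picture is of the moment at which its call begins. There is no depth.
- ctrl.close_job(): hands the job in; it is judged then, once.
The state is a dict: "time": time; "joint_positions": joint angles; "qvel": joint speeds; "tau": joint torques, N m; "ee_pos": TCP position; "tcp_rot": TCP orientation; "ft_force": force on the tool from outside, world axes, zero at the start; "wrist_torque": the same for the moment, N m; "grip_width": finger opening in m; "gripper_force": force on a finger pad.
Only numpy, scipy, OpenCV 4.12 (cv2) and the standard library are available. Lean on these libraries where they do the work, as an engineer would, in place of code of your own. Each camera call takes 0.05 s, during which the arm holds its last target. There are 200 camera calls.

## Working session

There is one attempt and no reset: what is moved stays moved. The work goes in short steps, Python scripts to look and compute and a shell command to move; the robot and the scene stay as the last step left them, time stands still between calls to the robot, and variables do not carry over. Pictures are saved under pics/ and viewed, at most 13 in all, crops included, and the job is handed in when it is done.

```bash
mkdir -p pics; ls; cat > h.py <<'E'
import numpy as np, cv2
from workcell import telemetry, optics, ctrl
def cap(n):
    c=optics.capture(n); R=cv2.Rodrigues(np.array(c['rvec'],float))[0]; t=np.array(c['tvec'],float).ravel()
    c['R']=R;c['t']=t;c['C']=-R.T@t; return c
def ray(c,u,v):
    d=c['R'].T@np.array([(u-c['cx'])/c['fx'],(v-c['cy'])/c['fy'],1.]); return c['C'],d/np.linalg.norm(d)
def plane(c,u,v,z):
    C,d=ray(c,u,v); return C+d*(z-C[2])/d[2]
def proj(c,p):
    q=c['R']@np.array(p)+c['t']; return np.array([c['fx']*q[0]/q[2]+c['cx'],c['fy']*q[1]/q[2]+c['cy']])
def tri(c1,a,c2,b):
    A,d=ray(c1,*a);B,e=ray(c2,*b)
    s=np.linalg.lstsq(np.c_[d,-e],B-A,rcond=None)[0]; P=A+s[0]*d;Q=B+s[1]*e
    return (P+Q)/2,np.linalg.norm(P-Q)
E
python3 - <<'E'
from h import *
import pickle
print(telemetry.sense())
D={}
for n in('scene','top'):
    c=cap(n);D[n]=c;cv2.imwrite(f'pics/{n}0.png',c['image'][:,:,::-1]);print(n,c['fx'],c['cx'],c['cy'],c['C'],c['R'].round(3).tolist())
pickle.dump(D,open('c0.pkl','wb'))
E
```

```text
pics
{'time': 0.0, 'joint_positions': array([ 1.18314489,  0.32180194, -0.07006542,  1.45169063,  0.0226242 ,
        1.37078816, -0.05686541]), 'qvel': array([ 1.05956886e-04,  1.36307642e-06,  5.81373644e-04, -1.30945805e-03,
       -1.06393791e-03,  2.39637954e-03, -1.31483011e-03]), 'tau': array([ 5.06153883e-04, -4.93587005e+01, -3.82067710e-01, -3.14343989e+01,
        1.29332775e-02,  1.12876296e-02,  1.24555760e-05]), 'ee_pos': array([ 0.25391062, -0.59780703,  0.24922915]), 'tcp_rot': array([ 9.79886591e-01,  1.99552911e-01, -2.52420568e-04, -9.16700081e-04]), 'ft_force': array([ 0.27515847,  0.46459861, -0.30886474]), 'wrist_torque': array([0.01633417, 0.05850224, 0.03117804]), 'gripper_force': 0.0, 'grip_width': 0.08544666875217795}
scene 469.23684284076955 315.69821418011264 195.20674107732825 [ 1.03356396 -0.74530609  0.68299425] [[0.844, 0.536, 0.017], [0.292, -0.433, -0.853], [-0.45, 0.725, -0.522]]
top 493.70417407377977 314.70657315040853 203.13601162720002 [0.4822196  0.02346414 1.23325025] [[-0.017, -1.0, -0.01], [-0.996, 0.018, -0.085], [0.085, 0.009, -0.996]]
```

View pics/scene0.png

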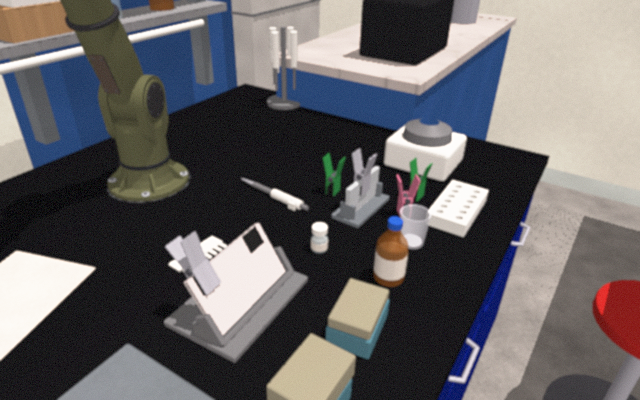

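View pics/top0.png

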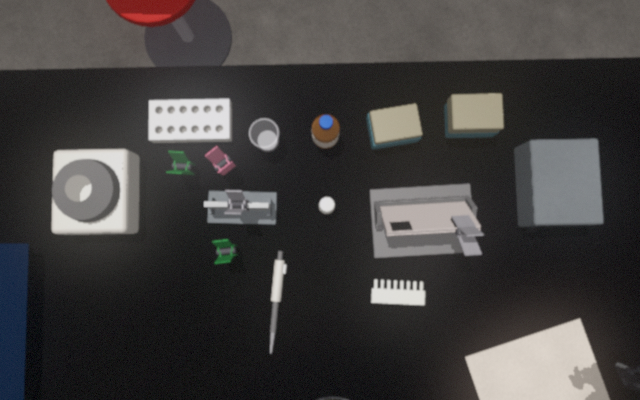

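The scene view shows the rail with the spare clip at about (362,180), green and pink decoys around it, and the cassette at about (240,280) with its dark pad at (255,240) and the fitted clip at (195,265). In the top view the spare clip is at (237,200), the pad at (401,226), the fitted clip at (467,232) and the vial at (327,205). Next I'll zoom in.

```bash
python3 - <<'E'
import cv2,numpy as np
s=cv2.imread('pics/scene0.png');t=cv2.imread('pics/top0.png')
f=lambda i,x,y,w,h,k:cv2.resize(i[y:y+h,x:x+w],None,fx=k,fy=k,interpolation=cv2.INTER_CUBIC)
a=np.vstack([f(s,320,140,80,90,4.9999)[:300]*1,]) if 0 else None
# each 400x300
A=f(s,325,145,80,60+20,5);B=f(t,197,180,80,80,5)
C=f(s,165,220,133,100,3);D=f(t,365,180,133,100,3)
cv2.imwrite('pics/railzoom.png',np.hstack([A,B]));cv2.imwrite('pics/caszoom.png',np.hstack([C,D]))
E
```

```text
(no output)
```

View pics/railzoom.png

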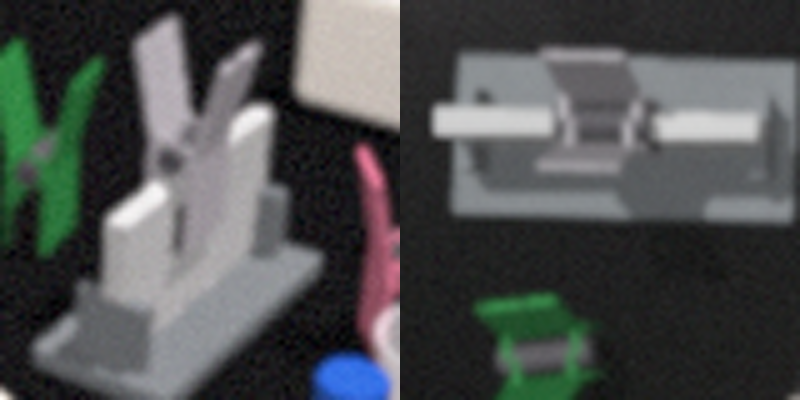

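View pics/caszoom.png

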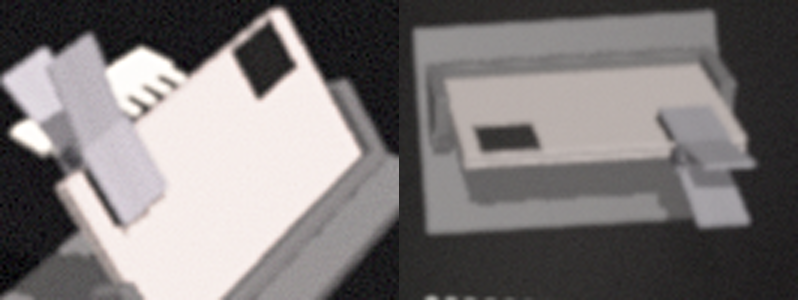

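The left crops show the clip's tail tips clearly. The right crops show the pad as a dark quad under the plate's top edge. Next I'll extract these corners with subpixel contours and triangulate them.

```bash
python3 - <<'E'
from h import *
import pickle
D=pickle.load(open('c0.pkl','rb'));S,T=D['scene'],D['top']
def g(c,x,y,w,h,k=8):
    i=cv2.cvtColor(c['image'],cv2.COLOR_RGB2GRAY)[y:y+h,x:x+w]
    return cv2.resize(i,None,fx=k,fy=k,interpolation=cv2.INTER_CUBIC)
def quads(c,x,y,w,h,th,inv,n=4,k=8,mn=400):
    m=(g(c,x,y,w,h,k)<th if inv else g(c,x,y,w,h,k)>th).astype(np.uint8)
    out=[]
    for q in cv2.findContours(m,cv2.RETR_CCOMP,cv2.CHAIN_APPROX_NONE)[0]:
        a=cv2.contourArea(q)
        if a<mn: continue
        p=cv2.approxPolyDP(q,0.03*cv2.arcLength(q,True),True).reshape(-1,2)
        out.append((round(a/k/k,1),((p+.5)/k-.5+[x,y]).round(1).tolist()))
    return out
print('pad S',quads(S,238,224,32,32,120,True))
print('pad T',quads(T,385,217,34,20,100,True))
print('fin S',quads(S,340,160,50,55,190,False))
print('fin T',quads(T,197,190,85,30,180,False))
print('plate T',quads(T,370,190,120,55,150,False))
print('plate S',quads(S,170,215,130,130,190,False))
print('clip T', cv2.resize(g(T,222,186,24,32,1),None,fx=1,fy=1)[:,4:20:3].T.tolist())
E
```

```text
pad S [(281.3, [[254.4, 226.8], [242.6, 236.8], [250.9, 251.9], [262.8, 241.7]]), (83.4, [[260.1, 223.6], [269.4, 240.6], [269.4, 223.6]]), (102.1, [[237.6, 236.1], [253.3, 223.7], [237.6, 223.6]])]
pad T [(139.5, [[410.9, 227.6], [407.4, 221.3], [390.3, 222.9], [393.2, 229.8]])]
fin S [(50.1, [[357.7, 182.2], [354.4, 181.4], [347.2, 187.7], [346.9, 189.4], [351.8, 189.6], [357.6, 184.8]]), (29.2, [[377.6, 166.4], [375.2, 166.2], [371.1, 169.4], [370.7, 172.7], [372.6, 172.7], [377.6, 168.9]]), (8.6, [[386.1, 159.6], [386.4, 162.3], [387.4, 162.7], [388.6, 161.1], [388.3, 162.9], [389.4, 163.3], [389.4, 159.6], [388.4, 159.6], [388.2, 160.4], [387.7, 159.6]])]
fin T [(89.9, [[248.2, 203.8], [249.9, 207.1], [266.7, 207.1], [267.1, 202.3], [253.1, 201.9]]), (103.5, [[203.9, 202.2], [204.9, 205.9], [225.8, 205.9], [226.7, 203.4], [224.8, 201.4]])]
plate T [(37.4, [[459.3, 237.3], [461.3, 244.4], [476.7, 244.4], [474.9, 242.4], [463.2, 242.3]]), (2412.9, [[479.7, 225.6], [463.7, 201.1], [380.2, 206.8], [387.4, 235.4], [453.4, 231.6], [451.3, 216.1]]), (203.9, [[412.2, 228.4], [392.4, 230
[... 807 characters left out ...]
 100, 100, 98, 103, 110, 130, 153, 168, 170, 168, 156, 128, 114, 113, 121, 127, 124, 123, 127, 144, 146, 119, 94, 91, 97], [42, 40, 44, 86, 136, 150, 120, 100, 99, 100, 97, 101, 98, 97, 88, 89, 97, 112, 120, 115, 112, 114, 118, 122, 122, 129, 144, 151, 125, 99, 92, 96], [39, 36, 42, 82, 131, 149, 117, 99, 99, 97, 98, 99, 99, 93, 87, 80, 92, 99, 98, 88, 79, 78, 97, 119, 121, 126, 144, 150, 128, 100, 91, 96], [38, 38, 46, 84, 134, 152, 128, 101, 98, 98, 98, 98, 98, 96, 86, 85, 94, 102, 101, 89, 79, 77, 98, 116, 122, 127, 139, 146, 128, 99, 93, 99], [41, 40, 40, 63, 108, 128, 113, 102, 97, 99, 100, 101, 97, 95, 86, 84, 97, 114, 128, 134, 130, 128, 130, 127, 121, 116, 113, 109, 101, 97, 91, 90]]
```

```bash
python3 - <<'E'
from h import *
import pickle
np.set_printoptions(precision=4,suppress=True)
D=pickle.load(open('c0.pkl','rb'));S,T=D['scene'],D['top']
print('pad corners (S<->T)')
P={}
for n,a,b in [('edge -y',(242.6,236.8),(410.9,228.2)),('edge +y',(254.4,226.8),(393.0,229.9)),('low -y',(250.9,251.9),(407.8,221.0)),('low +y',(262.8,241.7),(389.8,222.7))]:
    P[n],e=tri(S,a,T,b);print(n,P[n],e)
print('tails')
for n,a,b in [('+x+y',(377.4,153),(225,190.6)),('+x-y',(370,158.8),(242,190.6)),('-x+y',(360.8,147.6),(224,212.9)),('-x-y',(351.8,153.2),(240.8,212.9))]:
    p,e=tri(S,a,T,b);print(n,p,e)
i=cv2.cvtColor(T['image'],cv2.COLOR_RGB2GRAY).astype(float)
pts=[]
for u in list(range(207,224,2))+list(range(252,266,2)):
    c=i[196:213,u];w=np.clip(c-150,0,None);v=196+(w*np.arange(17)).sum()/w.sum();pts.append(plane(T,u,v,.095))
pts=np.array(pts);f=np.polyfit(pts[:,1],pts[:,0],1);print('fin dx/dy',f, 'resid',np.abs(np.polyval(f,pts[:,1])-pts[:,0]).max())
for u,v in[(203.9,203.5),(267,204.7)]:print('finend',plane(T,u,v,.095))
# height check of fin ends
print('fin -y end', tri(S,(346.9,188.7),T,(267,207)))
# plate top-edge & stand
print('plate edge far corners at z', [plane(T,*q,.119) for q in[(387.4,235.4),(453.4,231.6)]])
print('vial',plane(T,327,205,.065),'fitted tails hi',plane(T,*(462,216),.19))
E
```

```text
pad corners (S<->T)
edge -y [ 0.5161 -0.1822  0.1232] 0.002638595401781236
edge +y [ 0.5132 -0.1419  0.1226] 0.0020971007880636852
low -y [ 0.534  -0.1812  0.0923] 0.0022359411296205152
low +y [ 0.5311 -0.1396  0.0905] 0.0015121848747726978
tails
+x+y [0.6057 0.2286 0.1656] 0.0020916141377260006
+x-y [0.6046 0.1913 0.1649] 0.0010146421504084553
-x+y [0.5573 0.2309 0.1663] 0.0029434413970263946
-x-y [0.5546 0.1933 0.1654] 0.0018361086525380773
fin dx/dy [0.0396 0.5724] resid 0.0004987031549257281
finend [0.5836 0.2906 0.095 ]
finend [0.5782 0.1442 0.095 ]
fin -y end (array([0.5724, 0.144 , 0.0929]), np.float64(0.0015477862830685406))
plate edge far corners at z [array([ 0.502 , -0.1288,  0.119 ]), array([ 0.508 , -0.2772,  0.119 ])]
vial [0.5775 0.0048 0.065 ] fitted tails hi [ 0.5389 -0.2775  0.19  ]
```

The measured clip agrees with the text: its tails are centred on (0.581, 0.211), the fin line gives x=0.581 at that y, and the tips stand at 0.166 against an expected 0.169. The cassette edge is near (0.509, -0.162, 0.121). Next I'll refine its yaw and work out the first move.

```bash
cat >> h.py <<'E'
from scipy.spatial.transform import Rotation as Ro
def go(p,pinch_deg=None):
    "shares (dx dy dz turn) from present pose to TCP p with tool y at pinch_deg in world"
    s=telemetry.sense();R=Ro.from_quat(s['tcp_rot']).as_matrix()
    d=R.T@(np.array(p)-s['ee_pos'])/.75
    a=np.degrees(np.arctan2(R[1,1],R[0,1]));t=0 if pinch_deg is None else -((pinch_deg-a+90)%180-90)/90
    print('shares',d.round(4),'turn',round(t,4),'| now',s['ee_pos'].round(4),'pinch',round(a,2),'tilt',R[:,2].round(4),'w',round(s['grip_width'],4),'gf',round(s['gripper_force'],1),'F',s['ft_force'].round(1),'t',round(s['time'],2))
E
python3 - <<'E'
from h import *
import pickle
D=pickle.load(open('c0.pkl','rb'));T=D['top']
i=cv2.cvtColor(T['image'],cv2.COLOR_RGB2GRAY).astype(float)
def cross(us,v0,v1,th,z,falling):
    o=[]
    for u in us:
        c=i[v0:v1,u]
        for k in range(len(c)-1):
            if (c[k]-th)*(c[k+1]-th)<0 and (c[k]>th)==falling: o.append(plane(T,u,v0+k+(th-c[k])/(c[k+1]-c[k]),z))
    o=np.array(o);r=np.polyfit(o[:,1],o[:,0],1)
    for _ in range(3):
        o=o[np.abs(np.polyval(r,o[:,1])-o[:,0])<.002];r=np.polyfit(o[:,1],o[:,0],1)
    return r,len(o),np.polyval(r,-.162)
print('front corner line',cross(range(390,450),230,242,140,.119,True))
print('back bottom plate line',cross(range(385,460),198,212,150,.06,False))
print(i[216:240:1,401].astype(int))
go([.581,.211,.245],-2.3)
E
```

```text
front corner line (array([-0.03904678,  0.49625026]), 58, np.float64(0.5025758360764757))
back bottom plate line (array([-0.04245981,  0.56797787]), 73, np.float64(0.5748563637158516))
[178 178 178 176 167 138  84  57  52  51  57  54  56  87 143 175 176 173
 167 137 109 100 101  99]
shares [ 0.8231 -0.822   0.0071] turn -0.7187 | now [ 0.254  -0.5978  0.2493] pinch -66.98 tilt [-8.0e-04  1.6e-03 -1.0e+00] w 0.0856 gf 0.0 F [ 0.   0.1 -0.1] t 0.1
```

```bash
python3 -m inch '1 .4 -.4 -.03 -.36;1 .4 -.4 -.03 -.36;1 .4 -.4 -.03 -.36;1 .4 -.4 -.03 -.36;1 .4 -.4 -.03 -.36;1 .823 -.822 0 -.719;1 .823 -.822 0 -.719;1 .823 -.822 0 -.719;1 .823 -.822 0 -.719;1 .823 -.822 0 -.719;1 .823 -.822 0 -.719;1 .823 -.822 0 -.719' 40; python3 -c "
from h import *
go([.581,.211,.24],-2.3)"
```

```text
time: 1.3
ee_pos: [0.4789, -0.0405, 0.256]
tcp_rot: [0.721, 0.693, -0.0, 0.0]
ft_force: [2.0, -0.5, 0.0]
grip_width: 0.0857
gripper_force: 0.0
shares [0.3405 0.1226 0.0211] turn 0.0002 | now [ 0.4789 -0.0405  0.256 ] pinch -2.28 tilt [ 1.e-04 -8.e-04 -1.e+00] w 0.0857 gf 0.0 F [ 2.  -0.5  0. ] t 1.3
```

```bash
python3 -m inch '1 .34 .122 .02 0;1 .34 .122 .02 0;1 .34 .122 .02 0;1 .34 .122 .02 0;1 .34 .122 .02 0;1 .34 .122 .02 0;1 .34 .122 .02 0;1 .34 .122 .02 0' 40; python3 -c "
from h import *
go([.581,.211,.151],-2.3)
c=cap('scene');cv2.imwrite('pics/s1.png',cv2.resize(c['image'][100:230,290:430,::-1],None,fx=4,fy=4))"
```

```text
time: 2.1
ee_pos: [0.58, 0.2087, 0.2403]
tcp_rot: [0.721, 0.693, -0.001, -0.0]
ft_force: [0.1, 0.6, 0.2]
grip_width: 0.0855
gripper_force: 0.0
shares [0.0032 0.0014 0.1191] turn 0.0009 | now [0.58   0.2087 0.2403] pinch -2.22 tilt [-1.6e-03 -7.0e-04 -1.0e+00] w 0.0855 gf 0.0 F [0.1 0.6 0.2] t 2.1
```

View pics/s1.png

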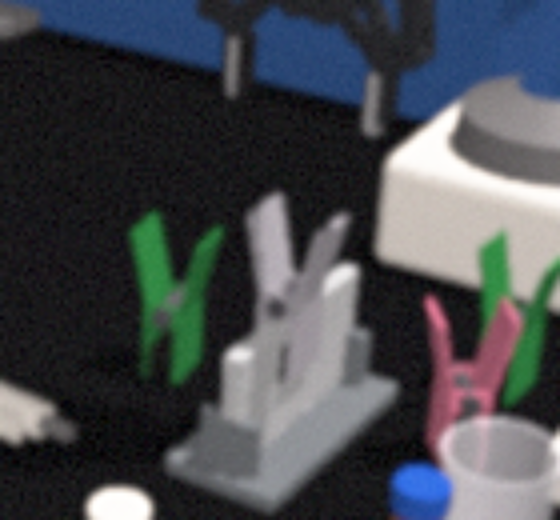

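```bash
python3 -m inch '1 .003 .0015 .06 0;1 .003 .0015 .121 0;1 .003 .0015 .121 0;1 .003 .0015 .121 0;.5 .003 .0015 .121 0;.4 .003 .0015 .121 0;.2 .003 .0015 .121 0;0 .003 .0015 .121 0;0 .003 .0015 .121 0;0 .003 .0015 .121 0;0 .003 .0015 .121 0' 40; python3 -c "
from h import *
go([.581,.211,.151],-2.3)"
```

```text
time: 3.25
ee_pos: [0.5825, 0.2121, 0.1538]
tcp_rot: [0.721, 0.693, 0.001, 0.001]
ft_force: [-3.5, -1.0, 11.9]
grip_width: 0.0227
gripper_force: 41.2
shares [-0.0016 -0.0019  0.0037] turn 0.0006 | now [0.5825 0.2121 0.1538] pinch -2.25 tilt [ 3.3e-03  7.0e-04 -1.0e+00] w 0.0227 gf 41.2 F [-3.5 -1.  11.9] t 3.25
```

Squeezed to 23 mm at 41 N. I'll lift it straight up.

```bash
python3 -m inch '0 0 0 -.01 0;0 0 0 -.03 0;0 0 0 -.07 0;0 0 0 -.11 0;0 0 0 -.15 0;0 0 0 -.19 0;0 0 0 -.19 0;0 0 0 -.19 0' 40; python3 -c "
from h import *
go([.516,-.162,.30],2.3)
c=cap('scene');cv2.imwrite('pics/s2.png',cv2.resize(c['image'][60:230,290:430,::-1],None,fx=3.5,fy=3.5))"
```

```text
time: 4.05
ee_pos: [0.5818, 0.2112, 0.2939]
tcp_rot: [0.721, 0.693, 0.001, 0.0]
ft_force: [-0.2, -0.2, -1.8]
grip_width: 0.023
gripper_force: 39.4
shares [-0.5007 -0.068  -0.0084] turn -0.0508 | now [0.5818 0.2112 0.2939] pinch -2.27 tilt [ 1.7e-03  2.0e-04 -1.0e+00] w 0.023 gf 39.4 F [-0.2 -0.2 -1.8] t 4.05
```

View pics/s2.png

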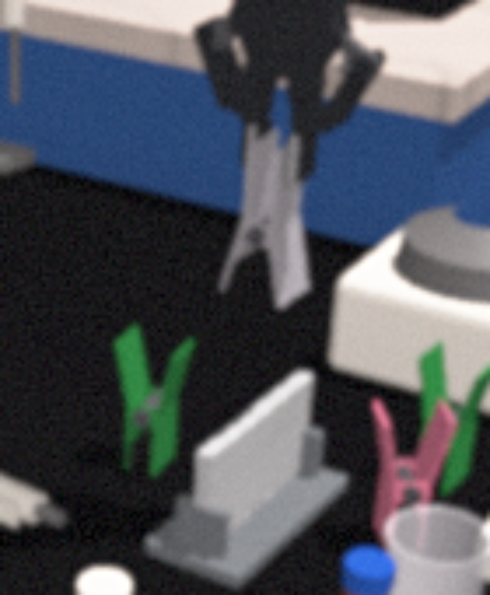

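```bash
python3 -c "
from h import *
c=cap('scene')
C,d=ray(c,255/3.5+290-.4,238/3.5+60-.4)
print('hinge',C+d*(.191-C[1])/d[1])
for x,y in((275,307),(311,287),(220,290)):
    C,d=ray(c,x/3.5+290-.4,y/3.5+60-.4); yy=.191 if x!=311 else .231
    print('tip',C+d*(yy-C[1])/d[1])
print(proj(c,[.5818,.191,.2939-.042]))
i=c['image'][60:230,290:430].copy()
"
```

```text
hinge [0.57877378 0.191      0.24055163]
tip [0.59786241 0.191      0.19408702]
tip [0.60563598 0.231      0.19588204]
tip [0.55473071 0.191      0.19548504]
[363.92913488 123.42625053]
```

```bash
python3 -m inch '0 -.5 -.07 -.008 -.051;0 -.5 -.07 -.008 -.051;0 -.5 -.07 -.008 -.051;0 -.5 -.07 -.008 -.051;0 -.5 -.07 -.008 -.051;0 -.5 -.07 -.008 -.051;0 -.5 -.07 -.008 -.051;0 -.5 -.07 -.008 -.051;0 -.5 -.07 .03 -.051;0 -.5 -.07 .07 -.051;0 -.5 -.07 .07 -.051;0 -.5 -.07 .07 -.051' 40; python3 -c "
from h import *
go([.5145,-.162,.237],2.3)
c=cap('scene');d=cap('top');f=lambda i,x,y,w,h,k:cv2.resize(i[y:y+h,x:x+w,::-1],None,fx=k,fy=k,interpolation=cv2.INTER_CUBIC)
cv2.imwrite('pics/s3.png',np.hstack([f(c['image'],200,140,80,120,5),f(d['image'],360,165,80,120,5)]))"
```

```text
time: 5.35
ee_pos: [0.5137, -0.1614, 0.2398]
tcp_rot: [0.693, 0.721, -0.0, -0.001]
ft_force: [0.2, 0.1, -0.4]
grip_width: 0.0228
gripper_force: 39.5
shares [-0.0009  0.001   0.0037] turn 0.0005 | now [ 0.5137 -0.1614  0.2398] pinch 2.34 tilt [-0.002  0.001 -1.   ] w 0.0228 gf 39.5 F [ 0.2  0.1 -0.4] t 5.35
```

View pics/s3.png

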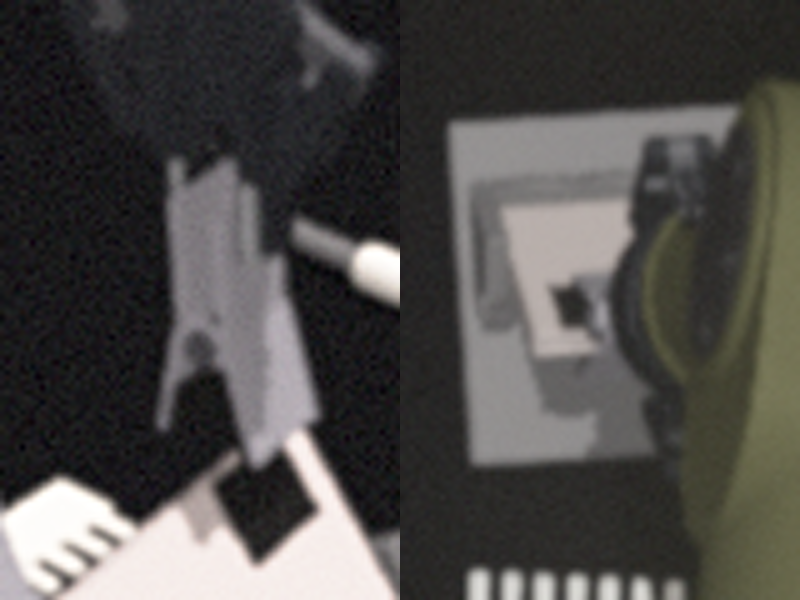

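The image shows the clip open above the pad: its near hinge end is at (240,209.6) in the full scene frame and its near jaw tips at (232.6,226) and (251.6,233.4). The pad's near top corner is at (242.6,236.8). Next I'll compare these in the scene view's own frame.

```bash
python3 -c "
from h import *
c=cap('scene')
f=lambda u,v,y:(lambda C,d:(C+d*(y-C[1])/d[1]).round(4))(*ray(c,u,v))
yn=-.1625-.020
for n,u,v,y in(('hinge',239.6,209.2,yn),('tipL',232.2,225.6,yn),('tipR',251.4,233,yn),('tipRfar',263.4,222.6,yn+.04),('padT+ -y',242.6,236.8,-.1625-.023),('padT+ +y',254.4,226.8,-.1625+.023),('low-y',250.9,251.9,-.1855),('low+y',262.8,241.7,-.1395)): print(n,f(u,v,y))
"
```

```text
hinge [ 0.5126 -0.1825  0.1876]
tipL [ 0.4893 -0.1825  0.14  ]
tipR [ 0.5383 -0.1825  0.1417]
tipRfar [ 0.5367 -0.1425  0.1426]
padT+ -y [ 0.5174 -0.1855  0.1258]
padT+ +y [ 0.5098 -0.1395  0.1199]
low-y [ 0.5363 -0.1855  0.0962]
low+y [ 0.5301 -0.1395  0.09  ]
```

```bash
python3 -m inch '0 -.001 .0015 .02 0;0 -.001 .0015 .04 0;0 -.001 .0015 .045 0;0 -.001 .0015 .047 0;0 -.001 .0015 .049 0;0 -.001 .0015 .049 0;0 -.001 .0015 .049 0' 40; python3 -c "
from h import *
go([.515,-.162,.198],2.3)"; python3 -m inch '0 0 0 .003 0;0 0 0 .006 0;0 0 0 .006 0' 40;python3 -c "
from h import *
go([.515,-.162,.196],2.3)"
```

```text
time: 6.2
ee_pos: [0.5157, -0.1624, 0.204]
tcp_rot: [0.693, 0.721, 0.0, 0.0]
ft_force: [-0.2, 0.9, -1.0]
grip_width: 0.0229
gripper_force: 39.5
shares [ 0.0005 -0.0009  0.008 ] turn 0.0003 | now [ 0.5157 -0.1624  0.204 ] pinch 2.32 tilt [ 6.e-04 -4.e-04 -1.e+00] w 0.0229 gf 39.5 F [-0.2  0.9 -1. ] t 6.2
time: 6.5
ee_pos: [0.5152, -0.1623, 0.1987]
tcp_rot: [0.693, 0.721, -0.0, -0.0]
ft_force: [0.6, -0.7, -0.6]
grip_width: 0.0227
gripper_force: 39.5
shares [ 0.0004 -0.0002  0.0037] turn 0.0002 | now [ 0.5152 -0.1623  0.1987] pinch 2.32 tilt [-6.e-04  1.e-04 -1.e+00] w 0.0227 gf 39.5 F [ 0.6 -0.7 -0.6] t 6.5
```

```bash
for i in 1; do python3 -m inch '0 0 0 .0025 0;0 0 0 .0025 0' 40 | sed -n 2p\;4p; python3 -m inch '0 0 0 .002 0;0 0 0 .002 0' 40| sed -n 2p\;4p;  done
```

```text
ee_pos: [0.5153, -0.1623, 0.197]
ft_force: [0.6, -0.4, -1.4]
ee_pos: [0.5153, -0.1623, 0.1955]
ft_force: [-0.2, -0.1, 0.2]
```

```bash
python3 -m inch '0 0 0 .002 0;0 0 0 .002 0' 40 | sed -n 2p\;4p; python3 -m inch '0 0 0 .002 0;0 0 0 .002 0' 40| sed -n 2p\;4p; python3 -c "
from h import *
c=cap('scene');f=lambda i,x,y,w,h,k:cv2.resize(i[y:y+h,x:x+w,::-1],None,fx=k,fy=k,interpolation=cv2.INTER_CUBIC)
cv2.imwrite('pics/s4.png',f(c['image'],200,160,90,100,6))"
```

```text
ee_pos: [0.5156, -0.1624, 0.1942]
ft_force: [0.3, 0.7, -0.7]
ee_pos: [0.516, -0.1623, 0.193]
ft_force: [1.1, 0.6, -0.3]
```

View pics/s4.png

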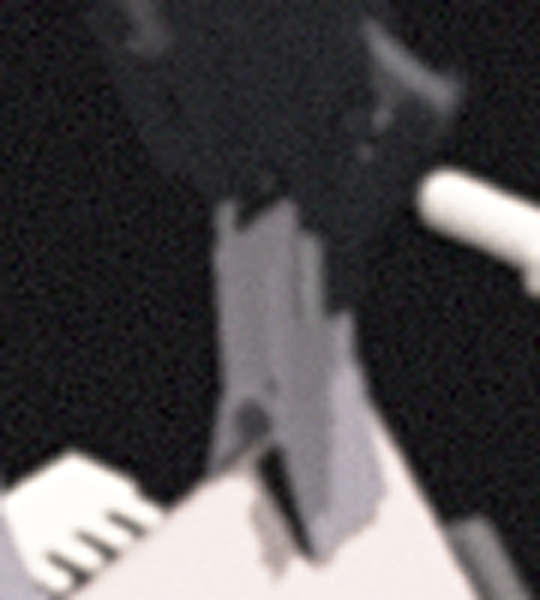

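```bash
python3 -m inch '.3 0 0 .001 0;.34 0 -.002 .002 0;.38 0 -.006 .003 0;.42 0 -.01 .004 0;.46 0 -.014 .006 0;.5 0 -.018 .008 0;.55 0 -.022 .010 0;.55 0 -.022 .010 0' 20; python3 -c "
from h import *
go([.475,-.162,.174],2.3)
c=cap('scene');f=lambda i,x,y,w,h,k:cv2.resize(i[y:y+h,x:x+w,::-1],None,fx=k,fy=k,interpolation=cv2.INTER_CUBIC)
cv2.imwrite('pics/s5.png',f(c['image'],190,160,100,100,6))"
```

```text
time: 8.15
ee_pos: [0.4984, -0.163, 0.185]
tcp_rot: [0.693, 0.721, -0.0, -0.0]
ft_force: [-2.0, -0.6, -1.4]
grip_width: 0.0466
gripper_force: 0.9
shares [ 0.0026 -0.0311  0.0146] turn 0.0001 | now [ 0.4984 -0.163   0.185 ] pinch 2.31 tilt [-6.e-04 -2.e-04 -1.e+00] w 0.0466 gf 0.9 F [-2.  -0.6 -1.4] t 8.15
```

View pics/s5.png

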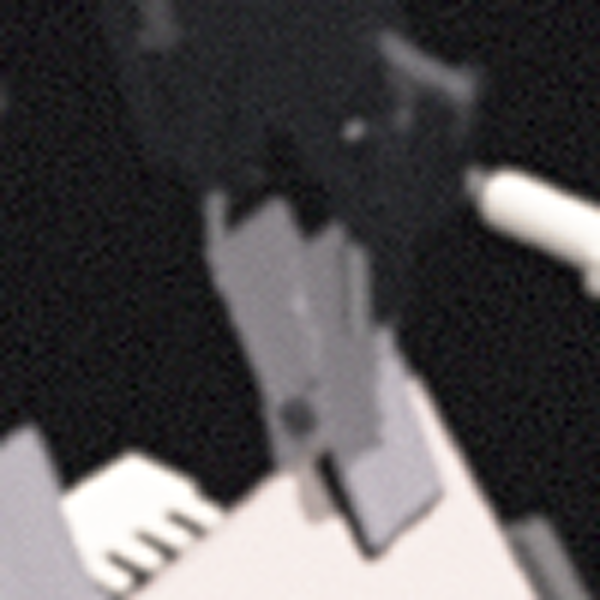

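The clip is rotating onto the plate as planned. I'll finish opening while following the lean, then check it before retreating.

```bash
python3 -m inch '.6 0 -.004 .002 0;.66 0 -.009 .004 0;.72 0 -.014 .006 0;.78 0 -.019 .008 0;.86 0 -.024 .01 0;.94 0 -.028 .01 0;1 0 -.028 .01 0;1 0 -.028 .01 0;1 0 -.028 .01 0' 20; python3 -c "
from h import *
go([.475,-.162,.3],2.3)
c=cap('scene');f=lambda i,x,y,w,h,k:cv2.resize(i[y:y+h,x:x+w,::-1],None,fx=k,fy=k,interpolation=cv2.INTER_CUBIC)
cv2.imwrite('pics/s6.png',f(c['image'],150,160,133,100,6))"
```

```text
time: 9.1
ee_pos: [0.4783, -0.1639, 0.1779]
tcp_rot: [0.693, 0.721, 0.0, 0.0]
ft_force: [0.3, 0.4, -0.1]
grip_width: 0.0852
gripper_force: 0.0
shares [ 0.0026 -0.0042 -0.1628] turn 0.0003 | now [ 0.4783 -0.1639  0.1779] pinch 2.33 tilt [ 6.e-04 -2.e-04 -1.e+00] w 0.0852 gf 0.0 F [ 0.3  0.4 -0.1] t 9.1
```

View pics/s6.png

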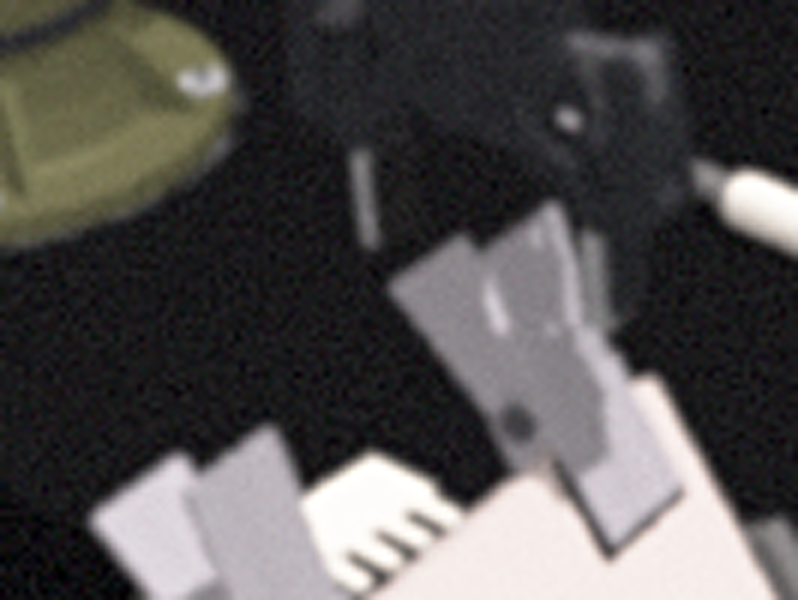

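The clip has closed flat, parallel to the fitted one, and the fingers are clear on both sides. I'll retreat straight up, then check from both views.

```bash
python3 -m inch '1 0 -.001 -.01 0;1 0 -.001 -.03 0;1 0 -.001 -.06 0;1 0 -.001 -.1 0;1 0 -.001 -.15 0;1 -.05 -.05 -.18 0;1 .15 -.05 -.2 0;1 .25 -.05 -.2 0;1 .3 -.05 -.2 0;1 .3 -.05 -.2 0;1 .3 -.05 -.2 0;1 .3 -.05 -.2 0' 20; python3 -c "
from h import *
go([.475,-.162,.3],2.3)
c=cap('scene');d=cap('top');f=lambda i,x,y,w,h,k:cv2.resize(i[y:y+h,x:x+w,::-1],None,fx=k,fy=k,interpolation=cv2.INTER_CUBIC)
cv2.imwrite('pics/s7.png',np.hstack([f(c['image'],165,190,133,150,3),f(d['image'],365,170,133,150,3)]))"
```

```text
time: 10.35
ee_pos: [0.431, 0.0668, 0.3299]
tcp_rot: [0.689, 0.725, 0.001, 0.001]
ft_force: [0.1, 0.2, -0.1]
grip_width: 0.0853
gripper_force: 0.0
shares [-0.3077  0.0429  0.0402] turn 0.0071 | now [0.431  0.0668 0.3299] pinch 2.94 tilt [ 3.4e-03 -7.0e-04 -1.0e+00] w 0.0853 gf 0.0 F [ 0.1  0.2 -0.1] t 10.35
```

View pics/s7.png

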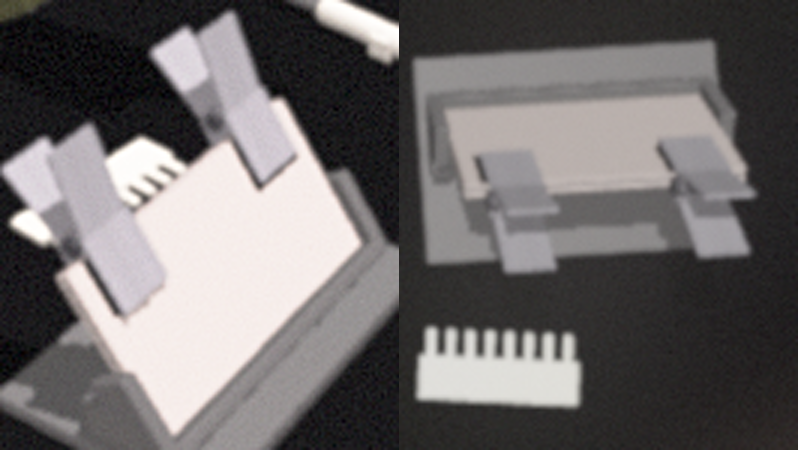

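Both views show the clip seated on the pad and parallel to the fitted clip. By the top view its jaws reach about 35 mm over the edge, against about 38 mm for the fitted one, and nothing else has moved.

```bash
python3 -c "
from h import *
print(ctrl.close_job())"
```

```text
the job is handed in; nothing more can be done
None
```

The spare clip is closed flat and square over the dark pad at the cassette's free end, about 3 mm shallower than the fitted clip, and I handed the job in at about 10 s with the gripper clear and nothing else visibly moved in the last views of the cassette.

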